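Pack the spares carton, fold its four flaps shut and scan its label

ROBOT

A 6-joint arm with a two-finger parallel gripper is mounted at the origin on a cart in front of the work surface, level with it; the furniture and walls round the work are solid. World frame = base frame: x ahead of the robot, y to its left, z up, the work surface at z = 0. Lengths are in m, angles in rad, forces in N, time in s.
With the tool pointing down it reaches from about 0.275 to 0.725 m from the base axis. Payload 15.9 kg.
Tool frame: the origin (TCP) lies between the finger pads; the fingertips stand 17 mm ahead of it and the grasp point (between the pads) lies 2 mm behind it; z points along the fingers, y is the line along which they close (so a half turn about z gives the same grasp; the last joint's range is limited). The gripper opens to 85 mm and grips with 20 to 120 N. Pads are 22 mm wide; open, the fingers measure 114 mm over their backs; the gripper's body (76 mm by 85 mm) begins 54 mm behind the grasp point. The pads swing forward as they close: fully open they stand 13 mm farther back than shut.
Start: joints at [1.131, 0.213, -0.034, 1.323, 0, 1.571], TCP at [0.213, 0.452, 0.213] pointing down, gripper open.
Joint ranges: [-2.98, 2.98], [-0.74, 1.72], [-1.14, 1.35], [-2.1, 2.04], [-1.57, 1.44], [-3.14, 3.14]. Speed limits (rad/s): [1.89, 1.89, 2.39, 2.57, 3.14, 3.14].

INTERFACE

Orientations are given as a rotation vector (axis times angle).
In Python, from cell import r gives the robot as it stands.
- The arm moves only by the tool step_arm, never from a script. Its arguments are lists of equal length, an entry for each row: "translation": the shift along the world's x, y, z in m, a list of three; "angular": the turn, a rotation vector about the world's x, y, z in degrees, a list of three; "jaw": the closure, from 0 (fully open) to 1 (shut). In form: {"translation": [[tx, ty, tz], ...], "angular": [[wx, wy, wz], ...], "jaw": [jaw, ...]}. A call has 1 to 8 rows; each row shifts and turns the commanded pose from where the row before left it; what a row does not reach is not made up. A row lasts 1/8 s, in which the tool goes at most 62.5 mm and 10.7 degrees, less where a joint would pass 70% of its speed; a pose out of reach is approached as far as the arm can. A call is refused whole if a number of a shift passes 0.0625 or a number of a turn 10.7, either way. A call with a gripper value outside its range is refused whole. The fingers move at their own pace and stop on an object; the grip force is fixed at half the most. Time passes only in rows, so rows that do not move let the fingers close. It gives the time, the measured TCP pose, the force, the opening and the grip force at its end, in the units of the state.
- r.state(): the state, without advancing time (a new reading comes with each control period).
- r.capture(name): name is "side" or "top"; returns a dict with "img" (400x640x3 uint8, red, green, blue), "mtx" (3x3 intrinsics, pixels), "world_from_camera" (4x4, takes a point from camera to world coordinates). Camera axes: x right, y up, looking along -z (the intrinsics and any distortion apply to the point x, -y, -z); pixel columns grow to the right and rows downward; lengths in m; the calibration is good to about 2 mm. A picture is of the moment at which its call begins. There is no depth.
- r.hand_in(): hands the job in; it is judged then, once.
The state is a dict: "clock": time; "q": joint angles; "joint_velocities": joint speeds; "joint_efforts": joint torques, N m; "tcp_pos": TCP position; "tcp_rot": TCP orientation; "wrist_force": force on the tool from outside, world axes, zero at the start; "ft_torque": the same for the moment, N m; "width": finger opening in m; "gripper_force": force on a finger pad.
Only numpy, scipy, OpenCV 4.12 (cv2) and the standard library are available. Lean on these libraries where they do the work, as an engineer would, in place of code of your own. Each camera call takes 0.05 s, during which the arm holds its last target. There are 200 camera calls.

TASK

Pack the spares for dispatch: put the gear motor (if there is one) and every round grease tin on the counter into the open carton, then fold the two end flaps down flat and after them the two long flaps down flat over them. Then pick up the scanner, point its window squarely at the label on the carton's end from about 10 cm away, hold it steady there for two seconds, and lay it back properly in its rest; leave the other tools where they are.

Things in the scene. Friction and masses are not known exactly. Their poses are not given: they have to be found in the camera images.
- carton: open cardboard carton, fixed to the counter, 160 mm (its x) by 260 mm (its y) by 60 mm high outside, walls and floor 5 mm; origin under its centre on the counter, z up. Four flaps stand open on its rim: the two inner (end) flaps on its +y and -y ends and the two outer (long) flaps on its -x and +x sides. At 0 the inner flaps lie at z = 57 to 60 mm and the outer ones on top of them at 60 to 63 mm, meeting in the middle
- inner_left (a joint): hinge angle of the inner flap on the carton's +y (left end) side: 0 = folded down flat over the box, 1.57 = standing upright, up to 2.5 = leaning outward (starts 1.95 to 2.2). The panel is 75 mm from hinge to free edge, 3 mm thick, 0.03 kg; its crease has friction (0.03 N m), so it stays where it is left. 146 mm wide; hinge line parallel to carton x at carton y = +130, z = 57 mm.
- inner_right (a joint): hinge angle of the inner flap on the carton's -y (right end) side: 0 = folded down flat over the box, 1.57 = standing upright, up to 2.5 = leaning outward (starts 1.95 to 2.2). The panel is 75 mm from hinge to free edge, 3 mm thick, 0.03 kg; its crease has friction (0.03 N m), so it stays where it is left. 146 mm wide; hinge line parallel to carton x at carton y = -130, z = 57 mm.
- outer_near (a joint): hinge angle of the outer flap on the carton's -x (nearer the robot) side: 0 = folded down flat over the box, 1.57 = standing upright, up to 2.5 = leaning outward (starts 1.95 to 2.2). The panel is 79 mm from hinge to free edge, 3 mm thick, 0.03 kg; its crease has friction (0.03 N m), so it stays where it is left. 258 mm wide; hinge line parallel to carton y at carton x = -80, z = 60 mm.
- outer_far (a joint): hinge angle of the outer flap on the carton's +x (far) side: 0 = folded down flat over the box, 1.57 = standing upright, up to 2.5 = leaning outward (starts 1.95 to 2.2). The panel is 79 mm from hinge to free edge, 3 mm thick, 0.03 kg; its crease has friction (0.03 N m), so it stays where it is left. 258 mm wide; hinge line parallel to carton y at carton x = +80, z = 60 mm.
- inner_left_tip (a point): middle of the free edge of the inner, left flap
- inner_right_tip (a point): middle of the free edge of the inner, right flap
- outer_near_tip (a point): middle of the free edge of the outer, near flap
- outer_far_tip (a point): middle of the free edge of the outer, far flap
- label (a point): centre of the white bar-code label (80 x 42 mm) on the carton's left end (outer face of the +y wall), 30 mm above the counter; the label faces carton +y
- scanner_center (a point): centre of the black bar-shaped hand scanner, 130 x 36 x 34 mm, 0.15 kg, its front 34 mm widened to 44 mm; axes: x along its length to the window, z up as it lies. Take it across its 36 mm width at the centre
- scanner_window (a point): centre of the scanner's window, on its front end face, 65 mm from scanner_center along the scanner's x; it looks along +x
- rest: grey plastic rest for the scanner, fixed to the counter, 170 (x) x 72 (y) mm; origin under its centre, x along its length. The scanner lies lengthwise on its 6 mm base plate (scanner_center 23 mm above the counter) between pairs of small posts at x = +-50 mm (x from 40 to 60) and end lips at x = +-76 mm, all 15 mm high; 4 mm play sideways, 8 mm lengthwise. Between the posts, at its middle, its sides are open for fingers. The scanner starts here, window toward rest +x
- motor_center (a point): gear motor, 106 mm long, up to 36 mm thick, 0.16 kg, lying on its side; this point lies on the axis of the 35 mm thick steel can, at the grasp, 18 mm up; the body's y runs along the motor: it reaches 37 mm (thin shaft) toward +y and 67 mm toward -y from here. Grasp across its x. May be absent
- tin_a_center (a point): centre of one of three like round grease tins with lids, 57 mm diameter, 24 mm high, 0.06 kg, flat on the counter; half-way up. May be absent
- tin_b_center (a point): centre of one of three like round grease tins with lids, 57 mm diameter, 24 mm high, 0.06 kg, flat on the counter; half-way up. May be absent
- tin_c_center (a point): centre of one of three like round grease tins with lids, 57 mm diameter, 24 mm high, 0.06 kg, flat on the counter; half-way up. May be absent
- pliers: needle-nose pliers lying near the front edge, 159 x 83 x 11 mm; a bystander
- oiler: oil bottle standing at the back, 41 mm wide, 118 mm high; a bystander
- glue: tube of glue lying at the back, 50 x 93 x 21 mm; a bystander
- driver: screwdriver lying at the back, 171 x 29 x 23 mm; a bystander
Not all that is in view belongs to the job. Leave any purple or red look-alike of the part that bears tin_a_center alone.

How it is judged:
By the outcome, as a careful person would: the job done as asked, in the order asked, and still so for the second after the job is handed in, with the robot touching nothing.
Of motor, tin_a, tin_b, tin_c only 2 to 3 are there at a start; the rules pass over those that are not, and their reading is None.
At some moment in a run one of motor, tin_a, tin_b, tin_c may be knocked a few centimetres aside while the robot is not near it.
Once in a run the grip may slacken for a moment while it holds something.
It also fails if it takes over 210 s, if anything falls off the work surface, if the arm or the gripper's body presses on something with over 40 N, if the wrist force passes 120 N, or if a joint passes its speed limit or range.

## Working session

There is one attempt and no reset: what is moved stays moved. The work goes in short steps, Python scripts to look and compute and a tool call to move; the robot and the scene stay as the last step left them, time stands still between calls to the robot, and variables do not carry over. Pictures are saved under pics/ and viewed, at most 14 in all, crops included, and the job is handed in when it is done.

Besides the shell and the picture viewer there is one more tool, called after "Emit:" as name(argument=value, ...) on one line, values as JSON. step_arm: Moves the arm, as the interface text tells. Its arguments: {"type":"object","properties":{"translation":{"type":"array","items":{"type":"array","items":{"type":"number"}}},"angular":{"type":"array","items":{"type":"array","items":{"type":"number"}}},"jaw":{"type":"array","items":{"type":"number"}}},"required":["translation","angular","jaw"]}

```bash
ls; mkdir -p pics; cat > h.py <<'E'
import numpy as np, cv2
from cell import r
def cap(n):
    c=r.capture(n); return c
def save(img,p): cv2.imwrite('pics/'+p,cv2.cvtColor(img,cv2.COLOR_RGB2BGR))
def ray(c,u,v):
    K=c['mtx']; T=c['world_from_camera']
    d=np.linalg.inv(K)@[u,v,1]; d=T[:3,:3]@[d[0],-d[1],-d[2]]
    return T[:3,3],d
def onz(c,u,v,z):
    o,d=ray(c,u,v); return o+d*(z-o[2])/d[2]
def proj(c,p):
    T=c['world_from_camera']; q=T[:3,:3].T@(np.asarray(p)-T[:3,3]); q=c['mtx']@[q[0],-q[1],-q[2]]; return q[:2]/q[2]
E
python3 - <<'E'
from h import *
for n in('top','side'):
    c=cap(n); save(c['img'],n+'0.png'); print(n,c['mtx'].tolist(),np.round(c['world_from_camera'],3).tolist(),[k for k in c])
print(r.state())
E
```

```text
pics
top [[391.26961988876155, 0.0, 327.50490321442487], [0.0, 391.26961988876155, 197.7624784746346], [0.0, 0.0, 1.0]] [[0.01, 0.994, -0.113, 0.424], [-1.0, 0.012, 0.023, 0.1], [0.024, 0.113, 0.993, 1.136], [0.0, 0.0, 0.0, 1.0]] ['img', 'mtx', 'world_from_camera']
side [[376.6026994523595, 0.0, 322.73372337528014], [0.0, 376.6026994523595, 203.55405980776627], [0.0, 0.0, 1.0]] [[-0.895, 0.19, -0.403, 0.007], [-0.446, -0.4, 0.801, 1.071], [-0.009, 0.897, 0.443, 0.644], [0.0, 0.0, 0.0, 1.0]] ['img', 'mtx', 'world_from_camera']
{'clock': 0.1, 'q': array([ 1.13100571e+00,  2.13302402e-01, -3.49792836e-02,  1.32353503e+00,
       -1.90581416e-06,  1.57082373e+00]), 'joint_velocities': array([ 0.00049474, -0.00086936, -0.00064975,  0.00066311, -0.00162566,
        0.00096491]), 'joint_efforts': array([ 1.58488856e-04, -6.87252903e+01,  4.87805736e+01,  1.23140321e-02,
       -6.47208776e-05, -5.51129983e-05]), 'tcp_pos': array([0.2127323 , 0.45211562, 0.21257472]), 'tcp_rot': array([-6.85261385e-01, -3.06571886e+00,  1.56477497e-03]), 'wrist_force': array([-0.04220663,  0.13651063,  0.71770718]), 'ft_torque': array([ 0.00509854, -0.00548808, -0.02691267]), 'gripper_force': 0.0, 'width': 0.08530404323839222}
```

View pics/top0.png

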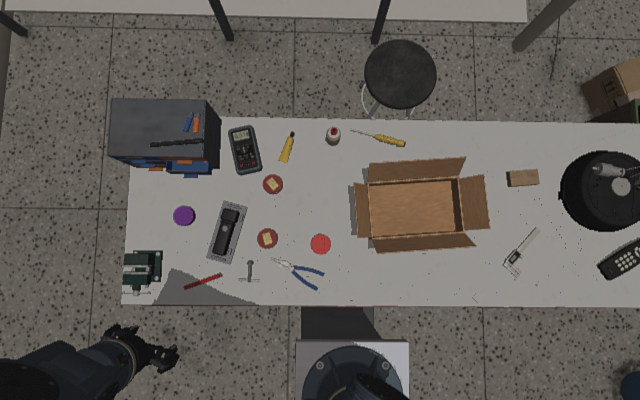

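View pics/side0.png

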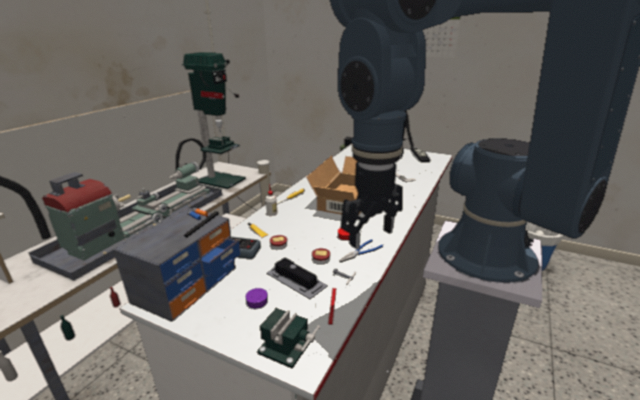

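The top view shows four round candidates. The two at (273,184) and (267,239) are dark-red-rimmed tins with a cream label. The plain purple one at (184,216) and the plain red one at (321,244) look like the excluded look-alikes. The scanner in its rest is at (228,232), the carton at (415,205), and I see no motor. I'll confirm with a crop.

```bash
python3 - <<'E'
from h import *
c=cap('top'); im=c['img']
save(cv2.resize(im[140:300,160:360],None,fx=4,fy=3.7,interpolation=cv2.INTER_CUBIC),'crop1.png')
save(cv2.resize(im[140:270,340:500],None,fx=4.6,fy=4.6,interpolation=cv2.INTER_CUBIC),'crop2.png')
E
```

```text
(no output)
```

View pics/crop1.png

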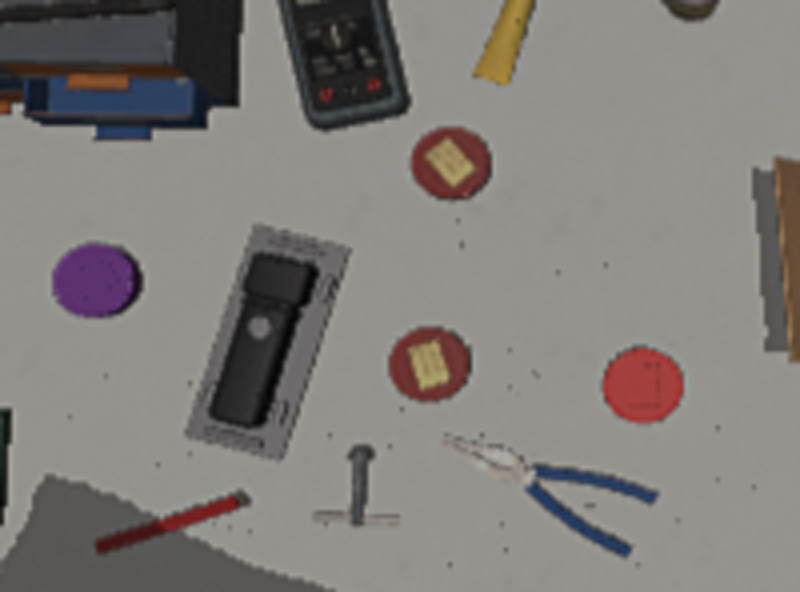

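View pics/crop2.png

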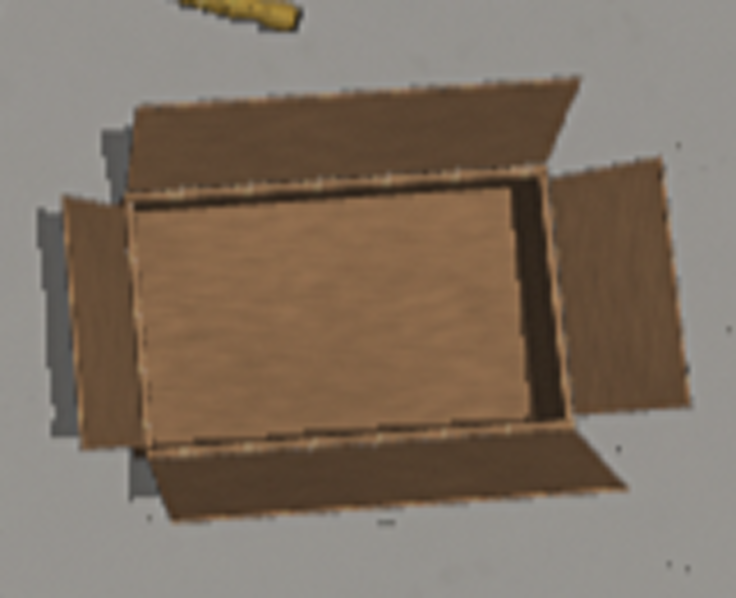

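Two dark-red tins with cream labels, at about (273,184) and (267,239), are the job. The red disc (321,244) and the purple one (184,216) have no label and stay put. No motor is present. The scanner's wide head, which carries the window, points to the upper right in the image.

```bash
cat >> h.py <<'E'
def tins(c):
    hsv=cv2.cvtColor(c['img'],cv2.COLOR_RGB2HSV); 
    m=(((hsv[...,0]<8)|(hsv[...,0]>172))&(hsv[...,1]>100)&(hsv[...,2]>60)&(hsv[...,2]<160)).astype(np.uint8)
    m=cv2.morphologyEx(m,cv2.MORPH_CLOSE,np.ones((5,5)))
    cs,_=cv2.findContours(m,cv2.RETR_EXTERNAL,cv2.CHAIN_APPROX_NONE); o=[]
    for k in cs:
        if cv2.contourArea(k)>120:
            h=cv2.convexHull(k); (u,v),ax,_=cv2.fitEllipse(h); o.append((round(u,1),round(v,1),np.round(ax,1),onz(c,u,v,.024).round(4)))
    return o
E
python3 - <<'E'
from h import *
c=cap('top')
for t in tins(c): print(t)
P=np.array([[128,200],[545,172],[570,422],[148,455]])/4.6+[340,140]
W=np.array([onz(c,u,v,.06) for u,v in P]); print(W.round(4)); 
print('ctr',W.mean(0),[np.linalg.norm(W[i]-W[(i+1)%4]).round(3) for i in range(4)])
e=(W[0]+W[3]-W[1]-W[2])[:2]; f=(W[0]+W[1]-W[2]-W[3])[:2]; print('yaw',np.degrees(np.arctan2(-e[0],e[1])),np.degrees(np.arctan2(f[1],f[0])))
P=np.array([[258,225],[350,248],[280,458],[187,432]])/[4,3.7]+[160,140]
R=np.array([onz(c,u,v,.006) for u,v in P]);print(R.round(4)); print('rest',R.mean(0),[np.linalg.norm(R[i]-R[(i+1)%4]).round(3) for i in range(4)])
f=(R[0]+R[1]-R[2]-R[3])[:2];print(np.degrees(np.arctan2(f[1],f[0])))
e=(R[0]+R[3]-R[1]-R[2])[:2];print(np.degrees(np.arctan2(-e[0],e[1])))
# flap tips
P=np.array([[64,196],[82,448],[660,158],[688,405],[138,105],[580,78],[172,520],[628,488]])/4.6+[340,140]
for u,v in P: print(u.round(1),v.round(1),onz(c,u,v,.12).round(3))
st=r.state(); from scipy.spatial.transform import Rotation as Ro
print(st['tcp_pos'],Ro.from_rotvec(st['tcp_rot']).as_matrix().round(3).tolist())
# scanner black
hsv=cv2.cvtColor(c['img'],cv2.COLOR_RGB2HSV); m=(hsv[...,2]<55).astype(np.uint8); m[:, :205]=0; m[:,255:]=0; m[:198]=0; m[262:]=0
k=max(cv2.findContours(m,0,1)[0],key=cv2.contourArea); (b)=cv2.minAreaRect(k); print(b); 
Q=[onz(c,u,v,.04) for u,v in cv2.boxPoints(b)]; print(np.round(Q,3), np.mean(Q,0))
E
```

```text
(320.4, 243.8, array([19.6, 19.8]), array([0.4191, 0.0933, 0.024 ]))
(267.0, 238.0, array([18.8, 19.5]), array([0.4337, 0.2439, 0.024 ]))
(272.2, 183.7, array([18.6, 19. ]), array([0.5885, 0.2331, 0.024 ]))
[[ 0.5875 -0.0367  0.06  ]
 [ 0.6082 -0.2919  0.06  ]
 [ 0.4562 -0.3027  0.06  ]
 [ 0.434  -0.0484  0.06  ]]
ctr [ 0.52144656 -0.16990625  0.06      ] [np.float64(0.256), np.float64(0.152), np.float64(0.255), np.float64(0.154)]
yaw 4.8213416424569076 4.2195972123966206
[[0.5395 0.3713 0.006 ]
 [0.5223 0.3046 0.006 ]
 [0.3603 0.3487 0.006 ]
 [0.3794 0.415  0.006 ]]
rest [0.45038542 0.35990333 0.006     ] [np.float64(0.069), np.float64(0.168), np.float64(0.069), np.float64(0.166)]
-15.252404942613595
-15.279417087630994
353.9 182.6 [0.58  0.008 0.12 ]
357.8 237.4 [ 0.437 -0.003  0.12 ]
483.5 174.3 [ 0.607 -0.337  0.12 ]
489.6 228.0 [ 0.465 -0.348  0.12 ]
370.0 162.8 [ 0.634 -0.035  0.12 ]
466.1 157.0 [ 0.653 -0.292  0.12 ]
377.4 253.0 [ 0.397 -0.053  0.12 ]
476.5 246.1 [ 0.418 -0.312  0.12 ]
[0.21277949 0.4522125  0.21271184] [[-0.905, 0.426, -0.0], [0.426, 0.905, -0.001], [0.0, -0.001, -1.0]]
((225.0188751220703, 231.93399047851562), (17.0327091217041, 46.83994674682617), 15.945395469665527)
[[0.393 0.396 0.04 ]
 [0.518 0.366 0.04 ]
 [0.506 0.32  0.04 ]
 [0.381 0.351 0.04 ]] [0.44971636 0.35815452 0.04      ]
```

Emit:
step_arm(translation=[[0.05,-0.03,0],[0.05,-0.03,0],[0.055,-0.032,0],[0.055,-0.032,0],[0.055,-0.032,-0.02],[0.055,-0.032,-0.03],[0.056,-0.031,-0.03],[0,0,0]], angular=[[0,0,9.9],[0,0,9.9],[0,0,10],[0,0,0],[0,0,0],[0,0,0],[0,0,0],[0,0,0]], jaw=[0.1,0.1,0.1,0.1,0.1,0.1,0.1,0.1])

```text
clock: 1.2
tcp_pos: [0.5636, 0.2466, 0.1379]
tcp_rot: [0.074, -3.137, 0.003]
wrist_force: [-0.7, 0.1, 0.0]
width: 0.0771
gripper_force: 0.0
```

```bash
cat >> h.py <<'E'
from scipy.spatial.transform import Rotation as Ro
def st():
    s=r.state(); M=Ro.from_rotvec(s['tcp_rot']).as_matrix()
    print('t',s['clock'],'q',s['q'].round(2),'p',s['tcp_pos'].round(4),'yaw_y',np.degrees(np.arctan2(M[1,1],M[0,1])).round(2),'z',M[:,2].round(3),'w',round(s['width'],4),'F',s['wrist_force'].round(1),'g',s['gripper_force'])
E
python3 - <<'E'
from h import *
st(); c=cap('top')
for t in tins(c): print(t)
E
```

```text
t 1.2 q [ 0.41  0.48  0.15  1.25 -0.    0.37] p [0.5636 0.2466 0.1379] yaw_y 92.69 z [-0.004 -0.002 -1.   ] w 0.0771 F [-0.7  0.1  0. ] g 0.0
```

Emit:
step_arm(translation=[[0,0,0]], angular=[[0,0,0]], jaw=[0.1])

```text
clock: 1.38
tcp_pos: [0.5619, 0.25, 0.1416]
tcp_rot: [-0.081, 3.14, 0.001]
wrist_force: [-0.3, 0.3, 0.3]
width: 0.0765
gripper_force: 0.0
```

Emit:
step_arm(translation=[[0.0265,-0.017,-0.02],[0,0,-0.035],[0,0,-0.035],[0,0,-0.025],[0,0,0]], angular=[[0,0,1.6],[0,0,0],[0,0,0],[0,0,0],[0,0,0]], jaw=[0.1,0.1,0.1,0.1,0.1])

```text
clock: 2.0
tcp_pos: [0.5872, 0.233, 0.0255]
tcp_rot: [0.126, -3.137, 0.001]
wrist_force: [0.8, 0.0, 0.2]
width: 0.0769
gripper_force: 0.0
```

Emit:
step_arm(translation=[[0.001,0,-0.009],[0,0,0],[0,0,0],[0,0,0],[0,0,0],[0,0,0]], angular=[[0,0,0],[0,0,0],[0,0,0],[0,0,0],[0,0,0],[0,0,0]], jaw=[0.1,0.1,1,1,1,1])

```text
clock: 2.75
tcp_pos: [0.5898, 0.2325, 0.0172]
tcp_rot: [-0.124, 3.139, 0.0]
wrist_force: [0.4, 0.3, 0.4]
width: 0.004
gripper_force: 0.0
```

```bash
python3 - <<'E'
from h import *
c=cap('side'); save(cv2.resize(c['img'][180:340,180:420],None,fx=3.3,fy=3.3),'s1.png')
c=cap('top'); save(c['img'],'t1.png'); print(tins(c))
E
```

```text
[]
```

View pics/s1.png

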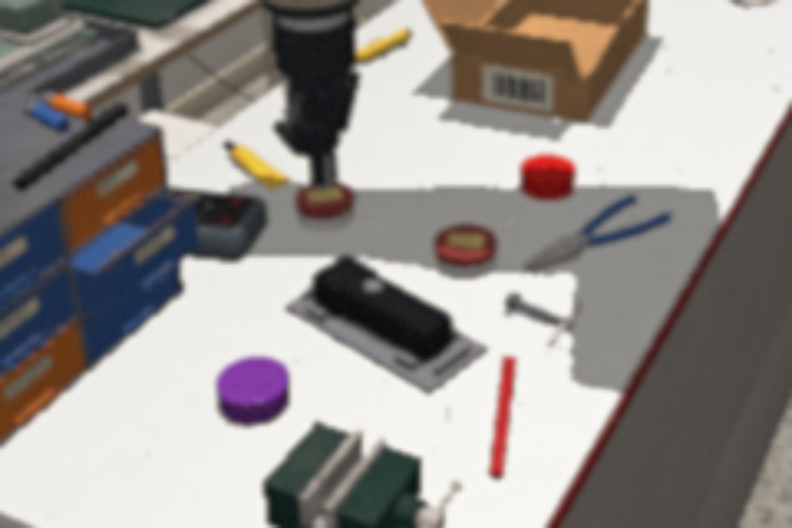

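```bash
python3 - <<'E'
from h import *
s=cap('side')
print(proj(s,[.5885,.2331,.024]),proj(s,[.4337,.2439,.024]),proj(s,r.state()['tcp_pos']))
for t in tins(s): print(t)
c=cap('top');print(proj(c,r.state()['tcp_pos'])); print(c['world_from_camera'])
im=cv2.imread('pics/top0.png')[...,::-1]
for t in tins({**c,'img':np.ascontiguousarray(im)}): print(t)
st()
E
```

```text
[277.84649839 238.8021001 ] [320.37912164 252.5151799 ] [277.75270313 240.48888927]
(382.9, 281.9, array([  7.6, 299.1]), array([0.2247, 0.2955, 0.024 ]))
(77.2, 195.1, array([27.5, 67.5]), array([1.483 , 0.2985, 0.024 ]))
[272.7503206  183.65956597]
[[ 0.00983523  0.99354963 -0.11297076  0.42364975]
 [-0.99966067  0.01249461  0.02285659  0.10004772]
 [ 0.02412068  0.11270762  0.99333538  1.13568962]
 [ 0.          0.          0.          1.        ]]
(320.4, 243.8, array([19.6, 19.8]), array([0.4191, 0.0933, 0.024 ]))
(267.0, 238.0, array([18.8, 19.5]), array([0.4337, 0.2439, 0.024 ]))
(272.3, 183.7, array([18.6, 19. ]), array([0.5885, 0.233 , 0.024 ]))
t 2.95 q [0.38 0.58 0.01 1.   0.   0.3 ] p [0.5898 0.2324 0.0171] yaw_y 94.51 z [-0. -0. -1.] w 0.0001 F [ 0.4  0.  -0.4] g 0.0
```

View pics/t1.png

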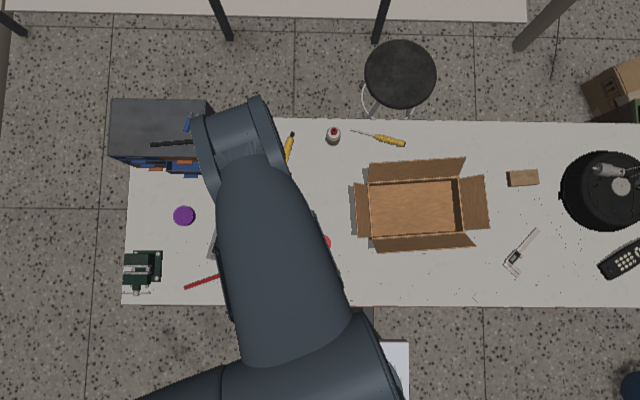

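```bash
python3 - <<'E'
from h import *
a=cv2.imread('pics/side0.png'); c=cap('side'); b=c['img'][...,::-1]
o=np.hstack([cv2.resize(x[195:275,245:345],None,fx=4,fy=4,interpolation=cv2.INTER_CUBIC) for x in(a,b)])
for p,k in(([.5885,.2331,.024],0),([.5885,.2331,0.],0)): print(proj(c,p))
cv2.imwrite('pics/s2.png',o)
E
```

```text
[277.84649839 238.8021001 ]
[278.31684464 245.29186457]
```

View pics/s2.png

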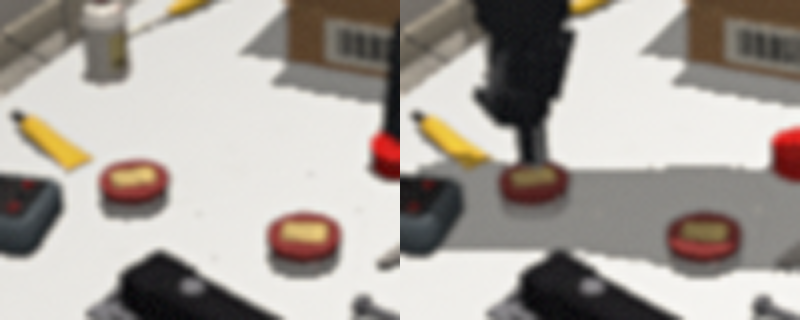

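Emit:
step_arm(translation=[[0,0,0.03],[0,0,0.03],[0,0,0.03],[0,0,0]], angular=[[0,0,0],[0,0,0],[0,0,0],[0,0,0]], jaw=[1,1,1,1])

```text
clock: 3.5
tcp_pos: [0.5912, 0.233, 0.1095]
tcp_rot: [-0.123, 3.135, 0.002]
wrist_force: [-0.6, -0.0, 0.1]
width: 0.0002
gripper_force: 0.0
```

```bash
python3 - <<'E'
from h import *
c=cap('side'); im=np.ascontiguousarray(c['img'])
p=r.state()['tcp_pos']; st()
A=proj(c,p);B=proj(c,p-[0,0,.017]);C=proj(c,p+[0,0,.056]);D=proj(c,[p[0],p[1],0]);print(A,B,C,D)
b=cv2.resize(im[150:270,220:340],None,fx=5,fy=5,interpolation=cv2.INTER_CUBIC)
for P in(A,B,C,D): cv2.circle(b,tuple(int(round(x)) for x in (np.array(P)-[220,150]+.5)*5),3,(0,255,0),-1)
save(b,'s3.png')
E
```

```text
t 3.55 q [0.38 0.53 0.15 1.19 0.   0.3 ] p [0.5904 0.2327 0.1078] yaw_y 94.51 z [ 0.002  0.001 -1.   ] w -0.0002 F [0.8 0.  0. ] g 0.0
[275.68881746 214.99702448] [276.04739712 219.90565797] [274.473507   198.36051543] [277.88681858 245.08568624]
```

View pics/s3.png

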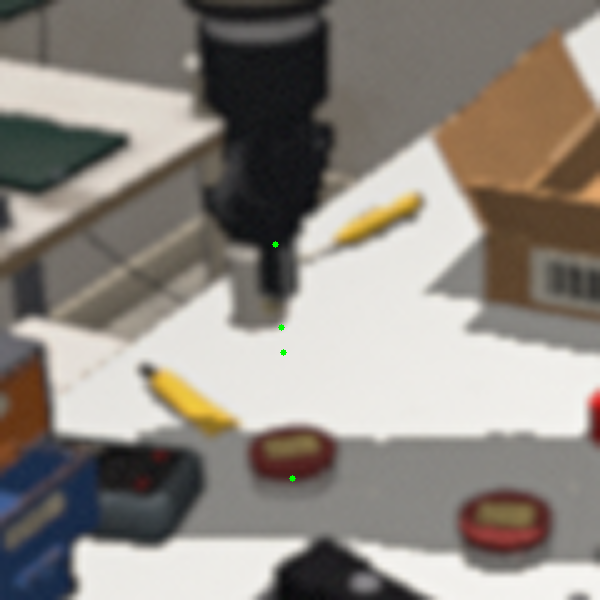

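```bash
python3 - <<'E'
from h import *
p=np.array([.2127,.4521,.2126]); y=np.array([.426,.905,0]); o=[]
for n in('side','top'):
    c=cap(n); im=cv2.imread(f'pics/{n}0.png')
    q=proj(c,p); u,v=(q-60).astype(int); v=min(v,280)
    b=cv2.resize(im[v:v+120,u:u+120],(480,480),interpolation=cv2.INTER_CUBIC)
    for d in(0,.013,-.017):
      for s in(-1,0,1):
        P=(proj(c,p+[0,0,d]+y*s*.0425)-[u,v]+.5)*4
        if s or d==0: cv2.circle(b,tuple(P.round().astype(int)),2,(0,255,0) if d==0 else (0,0,255) if d<0 else(255,255,0),-1)
    cv2.imwrite(f'pics/g_{n}.png',b); o.append(b)
cv2.imwrite('pics/g.png',np.hstack(o)[:, :800] if 0 else cv2.resize(np.hstack(o),(800,400)))
E
```

```text
(no output)
```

View pics/g.png

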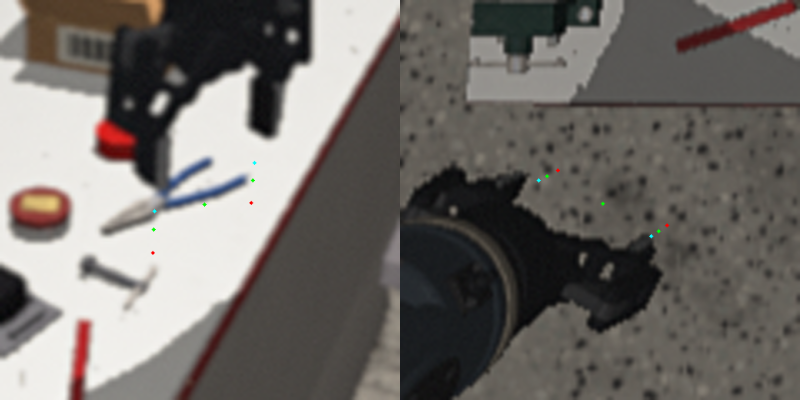

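The fingertips sit about 30–35 mm higher than the reported TCP implies, in both cameras. The shut gripper also hung above the tin instead of closing around it. I'll calibrate this with a gentle touch on free counter.

Emit:
step_arm(translation=[[-0.04,-0.035,0],[-0.04,-0.035,0],[0,0,-0.04],[0,0,-0.03],[0,0,-0.02],[0,0,0]], angular=[[0,0,0],[0,0,0],[0,0,0],[0,0,0],[0,0,0],[0,0,0]], jaw=[1,1,1,1,1,1])

```text
clock: 4.4
tcp_pos: [0.508, 0.1619, 0.0152]
tcp_rot: [0.123, -3.135, 0.002]
wrist_force: [-0.7, 0.2, 0.3]
width: -0.0002
gripper_force: 0.0
```

Emit:
step_arm(translation=[[0,0,-0.005],[0,0,-0.004],[0,0,0]], angular=[[0,0,0],[0,0,0],[0,0,0]], jaw=[1,1,1])

```text
clock: 4.78
tcp_pos: [0.5098, 0.1625, 0.0082]
tcp_rot: [-0.124, 3.139, 0.0]
wrist_force: [0.3, -0.6, 0.5]
width: 0.0
gripper_force: 0.0
```

```bash
python3 - <<'E'
from h import *
st()
c=cap('side'); im=np.ascontiguousarray(c['img'])
p=r.state()['tcp_pos'];D=proj(c,[p[0],p[1],0]);print(D)
u,v=(D-[60,90]).astype(int)
b=cv2.resize(im[v:v+120,u:u+120],None,fx=5,fy=5,interpolation=cv2.INTER_CUBIC)
for z in(0,.02,.04): cv2.circle(b,tuple(int(round(x)) for x in (proj(c,[p[0],p[1],z])-[u,v]+.5)*5),2,(0,255,0),-1)
save(b,'s4.png')
E
```

```text
t 4.775 q [ 0.31  0.41 -0.3   0.86 -0.    0.23] p [0.5098 0.1625 0.0082] yaw_y 94.51 z [ 0.  0. -1.] w 0.0 F [ 0.3 -0.6  0.5] g 0.0
[310.76139031 240.3161833 ]
```

View pics/s4.png

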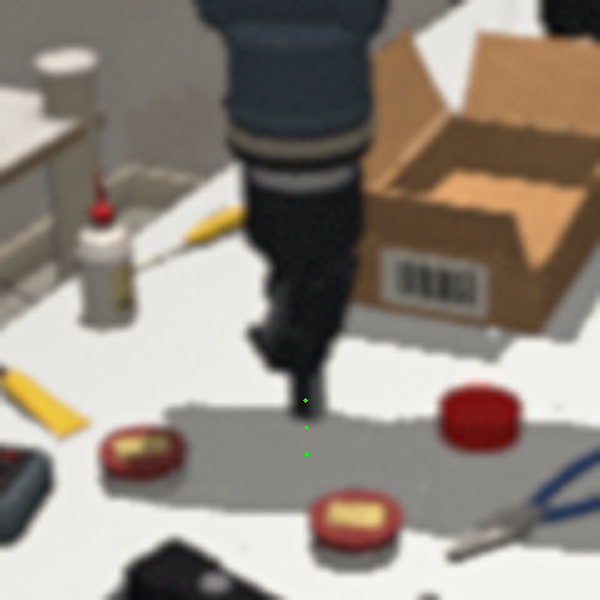

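Emit:
step_arm(translation=[[0,0,-0.008],[0,0,-0.006],[0,0,0],[0,0,0]], angular=[[0,0,0],[0,0,0],[0,0,0],[0,0,0]], jaw=[1,1,1,1])

```text
clock: 5.32
tcp_pos: [0.5098, 0.1625, -0.0059]
tcp_rot: [0.124, -3.139, 0.0]
wrist_force: [-0.9, 0.1, -0.6]
width: 0.0001
gripper_force: 0.0
```

Emit:
step_arm(translation=[[0,0,-0.004],[0,0,0]], angular=[[0,0,0],[0,0,0]], jaw=[1,1])

```text
clock: 5.58
tcp_pos: [0.5096, 0.1624, -0.0102]
tcp_rot: [0.124, -3.139, 0.0]
wrist_force: [-0.8, 0.7, 0.3]
width: 0.0001
gripper_force: 0.0
```

Emit:
step_arm(translation=[[0,0,-0.003],[0,0,0]], angular=[[0,0,0],[0,0,0]], jaw=[1,1])

```text
clock: 5.82
tcp_pos: [0.5096, 0.1624, -0.0131]
tcp_rot: [0.124, -3.139, 0.0]
wrist_force: [-1.5, -0.5, -0.0]
width: -0.0001
gripper_force: 0.0
```

Emit:
step_arm(translation=[[0,0,-0.002],[0,0,0]], angular=[[0,0,0],[0,0,0]], jaw=[1,1])

```text
clock: 6.08
tcp_pos: [0.5097, 0.1624, -0.0151]
tcp_rot: [0.124, -3.139, 0.0]
wrist_force: [-0.0, 0.8, 0.5]
width: -0.0
gripper_force: 0.0
```

Emit:
step_arm(translation=[[0,0,-0.002],[0,0,0]], angular=[[0,0,0],[0,0,0]], jaw=[1,1])

```text
clock: 6.32
tcp_pos: [0.5097, 0.1624, -0.0171]
tcp_rot: [0.124, -3.139, 0.0]
wrist_force: [0.1, -0.8, 0.6]
width: 0.0001
gripper_force: 0.0
```

Emit:
step_arm(translation=[[0,0,-0.002],[0,0,0]], angular=[[0,0,0],[0,0,0]], jaw=[1,1])

```text
clock: 6.58
tcp_pos: [0.5099, 0.1625, -0.0183]
tcp_rot: [-0.124, 3.139, 0.0]
wrist_force: [-5.9, -1.2, 14.2]
width: -0.0005
gripper_force: 6.9
```

Emit:
step_arm(translation=[[0,0,-0.002],[0,0,0]], angular=[[0,0,0],[0,0,0]], jaw=[1,1])

```text
clock: 6.82
tcp_pos: [0.5101, 0.1626, -0.0185]
tcp_rot: [-0.124, 3.138, 0.001]
wrist_force: [-18.4, -6.0, 53.3]
width: 0.0005
gripper_force: 26.4
```

Emit:
step_arm(translation=[[0,0,0.03],[0,0,0.05],[0.04,0.035,0],[0.038,0.035,0],[0,0,-0.03],[0,0,-0.025],[0,0,0]], angular=[[0,0,0],[0,0,0],[0,0,0],[0,0,0],[0,0,0],[0,0,0],[0,0,0]], jaw=[1,0.1,0.1,0.1,0.1,0.1,0.1])

```text
clock: 7.7
tcp_pos: [0.5863, 0.2319, 0.0023]
tcp_rot: [0.124, -3.136, 0.002]
wrist_force: [0.2, -0.9, 0.3]
width: 0.077
gripper_force: 0.0
```

Emit:
step_arm(translation=[[0.001,0.001,-0.012],[0,0,-0.008],[0,0,0],[0,0,0],[0,0,0],[0,0,0],[0,0,0]], angular=[[0,0,0],[0,0,0],[0,0,0],[0,0,0],[0,0,0],[0,0,0],[0,0,0]], jaw=[0.1,0.1,0.1,1,1,1,1])

```text
clock: 8.57
tcp_pos: [0.5892, 0.2335, -0.0148]
tcp_rot: [-0.123, 3.138, 0.0]
wrist_force: [-3.6, -1.5, 8.9]
width: 0.0546
gripper_force: 61.9
```

Emit:
step_arm(translation=[[0,0,0.03],[0,0,0.05],[0,0,0.05],[0,-0.02,0.03],[-0.01,-0.05,0],[-0.01,-0.05,0],[-0.01,-0.05,0],[-0.01,-0.05,0]], angular=[[0,0,0],[0,0,0],[0,0,0],[0,0,0],[0,0,0],[0,0,0],[0,0,0],[0,0,0]], jaw=[1,1,1,1,1,1,1,1])

```text
clock: 9.57
tcp_pos: [0.5484, 0.0119, 0.1446]
tcp_rot: [-0.124, 3.138, -0.0]
wrist_force: [0.7, -0.3, -0.4]
width: 0.0547
gripper_force: 63.4
```

Emit:
step_arm(translation=[[-0.01,-0.05,0],[-0.01,-0.05,0],[-0.01,-0.028,0],[0,0,0]], angular=[[0,0,0],[0,0,0],[0,0,0],[0,0,0]], jaw=[1,1,1,1])

```text
clock: 10.07
tcp_pos: [0.5183, -0.1163, 0.1446]
tcp_rot: [-0.119, 3.139, -0.001]
wrist_force: [-0.5, -0.1, -0.1]
width: 0.0546
gripper_force: 63.4
```

Emit:
step_arm(translation=[[-0.001,0,-0.05],[0,0,-0.05],[0,0,-0.03],[0,0,-0.015],[0,0,0]], angular=[[0,0,0],[0,0,0],[0,0,0],[0,0,0],[0,0,0]], jaw=[1,1,1,1,1])

```text
clock: 10.7
tcp_pos: [0.5178, -0.1141, -0.001]
tcp_rot: [0.124, -3.138, -0.0]
wrist_force: [0.1, -0.7, -0.2]
width: 0.0547
gripper_force: 64.0
```

Emit:
step_arm(translation=[[0,0,-0.005],[0,0,0]], angular=[[0,0,0],[0,0,0]], jaw=[1,1])

```text
clock: 10.95
tcp_pos: [0.5183, -0.1146, -0.0053]
tcp_rot: [-0.124, 3.138, -0.0]
wrist_force: [-1.3, -0.5, 0.5]
width: 0.0546
gripper_force: 63.6
```

Emit:
step_arm(translation=[[0,0,-0.003],[0,0,0],[0,0,0],[0,0,0],[0,0,0.03],[0,0,0.05],[0,0,0.06],[0,0,0]], angular=[[0,0,0],[0,0,0],[0,0,0],[0,0,0],[0,0,0],[0,0,0],[0,0,0],[0,0,0]], jaw=[1,0.15,0.15,0.15,0.15,0.15,0.15,0.15])

```text
clock: 11.95
tcp_pos: [0.5203, -0.1151, 0.1356]
tcp_rot: [-0.123, 3.132, -0.003]
wrist_force: [0.3, -0.3, -0.3]
width: 0.0724
gripper_force: 0.0
```

```bash
python3 - <<'E'
from h import *
c=cap('top'); st()
for t in tins(c): print(t)
s=cap('side')
for t in tins(s): print('s',t)
E
```

```text
t 12.0 q [-0.22  0.3  -0.12  1.14 -0.   -0.3 ] p [ 0.5191 -0.1148  0.133 ] yaw_y 94.51 z [ 0.004 -0.001 -1.   ] w 0.0724 F [-0.5 -0.2 -1.2] g 0.0
(267.0, 238.0, array([18.8, 19.5]), array([0.4337, 0.2439, 0.024 ]))
s (370.0, 302.3, array([  6.7, 252.8]), array([0.2277, 0.3845, 0.024 ]))
s (77.0, 195.2, array([27. , 68.7]), array([1.4831, 0.2994, 0.024 ]))
```

Emit:
step_arm(translation=[[-0.01,0.045,0.01],[-0.011,0.045,0],[-0.011,0.045,0],[-0.011,0.045,0],[-0.011,0.045,0],[-0.011,0.045,0],[-0.01,0.045,0],[-0.01,0.044,-0.03]], angular=[[0,0,0],[0,0,0],[0,0,0],[0,0,0],[0,0,0],[0,0,0],[0,0,0],[0,0,0]], jaw=[0.1,0.1,0.1,0.1,0.1,0.1,0.1,0.1])

```text
clock: 13.05
tcp_pos: [0.4328, 0.2462, 0.1108]
tcp_rot: [-0.124, 3.138, 0.001]
wrist_force: [1.2, 0.0, -0.0]
width: 0.0765
gripper_force: 0.0
```

Emit:
step_arm(translation=[[0,0,-0.04],[0,0,-0.045],[0,0,0]], angular=[[0,0,0],[0,0,0],[0,0,0]], jaw=[0.1,0.1,0.1])

```text
clock: 13.42
tcp_pos: [0.4297, 0.2428, 0.0228]
tcp_rot: [0.124, -3.132, 0.005]
wrist_force: [-0.6, 0.4, -0.2]
width: 0.0768
gripper_force: 0.0
```

```bash
python3 - <<'E'
from h import *
st()
E
```

```text
t 13.425 q [ 0.51  0.33 -0.39  0.86 -0.    0.44] p [0.4297 0.2428 0.0228] yaw_y 94.52 z [-0.007 -0.004 -1.   ] w 0.0768 F [-0.6  0.4 -0.2] g 0.0
```

Emit:
step_arm(translation=[[0.001,0,-0.02],[0,0,-0.013],[0,0,-0.005],[0,0,0],[0,0,0],[0,0,0],[0,0,0],[0,0,0]], angular=[[0,0,0],[0,0,0],[0,0,0],[0,0,0],[0,0,0],[0,0,0],[0,0,0],[0,0,0]], jaw=[0.1,0.1,0.1,0.1,1,1,1,1])

```text
clock: 14.42
tcp_pos: [0.4342, 0.2447, -0.0107]
tcp_rot: [-0.124, 3.138, 0.001]
wrist_force: [-4.2, -2.3, 15.6]
width: 0.0546
gripper_force: 60.0
```

Emit:
step_arm(translation=[[0,0,0.03],[0,0,0.05],[0,0,0.05],[0.01,-0.047,0.025],[0.01,-0.047,0],[0.009,-0.047,0],[0.009,-0.047,0],[0.009,-0.047,0]], angular=[[0,0,0],[0,0,0],[0,0,0],[0,0,0],[0,0,0],[0,0,0],[0,0,0],[0,0,0]], jaw=[1,1,1,1,1,1,1,1])

```text
clock: 15.42
tcp_pos: [0.481, 0.0079, 0.1436]
tcp_rot: [-0.124, 3.138, 0.0]
wrist_force: [1.0, -0.2, -1.0]
width: 0.0547
gripper_force: 64.0
```

Emit:
step_arm(translation=[[0.009,-0.047,0],[0.009,-0.047,0],[0.009,-0.047,0],[0.009,-0.047,0],[0.009,-0.047,0],[0,0,0]], angular=[[0,0,0],[0,0,0],[0,0,0],[0,0,0],[0,0,0],[0,0,0]], jaw=[1,1,1,1,1,1])

```text
clock: 16.18
tcp_pos: [0.5259, -0.2283, 0.143]
tcp_rot: [-0.118, 3.139, -0.001]
wrist_force: [-0.2, 0.9, 0.2]
width: 0.0548
gripper_force: 64.0
```

Emit:
step_arm(translation=[[0,0.003,-0.05],[0,0,-0.05],[0,0,-0.03],[0,0,-0.012],[0,0,0],[0,0,-0.004],[0,0,0]], angular=[[0,0,0],[0,0,0],[0,0,0],[0,0,0],[0,0,0],[0,0,0],[0,0,0]], jaw=[1,1,1,1,1,1,1])

```text
clock: 17.05
tcp_pos: [0.5263, -0.2227, -0.0021]
tcp_rot: [-0.124, 3.138, -0.001]
wrist_force: [0.1, -0.5, -0.3]
width: 0.0548
gripper_force: 64.0
```

Emit:
step_arm(translation=[[0,0,-0.003],[0,0,0],[0,0,0],[0,0,0],[0,0,0],[0,0,0.03],[0,0,0.05],[0,0,0.06]], angular=[[0,0,0],[0,0,0],[0,0,0],[0,0,0],[0,0,0],[0,0,0],[0,0,0],[0,0,0]], jaw=[1,1,0.15,0.15,0.15,0.15,0.15,0.15])

```text
clock: 18.05
tcp_pos: [0.525, -0.2222, 0.135]
tcp_rot: [0.123, -3.138, -0.001]
wrist_force: [1.2, -0.6, 0.8]
width: 0.0727
gripper_force: 0.0
```

Emit:
step_arm(translation=[[-0.04,0.06,0.02],[-0.04,0.06,0],[0,0.06,0],[0,0.06,0],[0,0.06,0],[0,0.05,0],[0,0,0]], angular=[[0,0,0],[0,0,0],[0,0,0],[0,0,0],[0,0,0],[0,0,0],[0,0,0]], jaw=[1,1,1,1,1,1,1])

```text
clock: 18.92
tcp_pos: [0.4574, 0.1124, 0.1508]
tcp_rot: [-0.13, 3.139, 0.001]
wrist_force: [-0.5, -0.7, -0.5]
width: 0.0002
gripper_force: 0.0
```

```bash
python3 - <<'E'
from h import *
c=cap('top'); st()
for t in tins(c): print(t, onz(c,t[0],t[1],.029))
print(proj(c,[.525,-.225,.029]),proj(c,[.517,-.115,.029]))
save(cv2.resize(c['img'][130:290,180:500],None,fx=2.5,fy=2.5,interpolation=cv2.INTER_CUBIC),'t2.png')
E
```

```text
t 18.975 q [ 0.24  0.17 -0.24  1.16 -0.    0.16] p [0.4575 0.1108 0.1507] yaw_y 94.68 z [-0. -0. -1.] w 0.0001 F [ 0.3 -0.3 -0.2] g 0.0
(393.1, 209.7, array([19.3, 19.7]), array([ 0.518 , -0.1137,  0.024 ])) [ 0.51763433 -0.11268582  0.029     ]
(430.8, 207.5, array([19.3, 19.4]), array([ 0.5256, -0.2224,  0.024 ])) [ 0.52522114 -0.22094116  0.029     ]
[432.212734   207.59403652] [393.9108824  209.93155432]
```

View pics/t2.png

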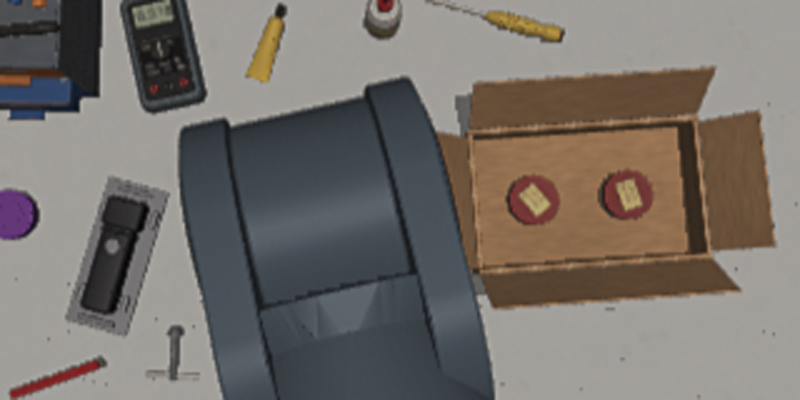

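Both tins lie flat in the carton, at pixels (393,210) and (431,207.5). Now the left inner flap.

Emit:
step_arm(translation=[[0.02,-0.03,0],[0.026,-0.036,0],[0,0,-0.04],[0,0,-0.034],[0,0,0]], angular=[[0,0,0],[0,0,0],[0,0,0],[0,0,0],[0,0,0]], jaw=[1,1,1,1,1])

```text
clock: 19.6
tcp_pos: [0.5019, 0.0422, 0.0751]
tcp_rot: [0.121, -3.135, 0.001]
wrist_force: [-0.2, -0.5, 0.2]
width: 0.0
gripper_force: 0.0
```

Emit:
step_arm(translation=[[0.0016,-0.02,0],[0.0016,-0.02,0],[0.0012,-0.015,0],[0.0012,-0.015,0],[0.0008,-0.01,0],[0,0,0]], angular=[[0,0,0],[0,0,0],[0,0,0],[0,0,0],[0,0,0],[0,0,0]], jaw=[1,1,1,1,1,1])

```text
clock: 20.35
tcp_pos: [0.5101, -0.037, 0.0768]
tcp_rot: [0.122, -3.139, 0.0]
wrist_force: [-0.6, 0.1, 0.9]
width: -0.0
gripper_force: 0.0
```

Emit:
step_arm(translation=[[0.001,-0.01,-0.002],[0.001,-0.01,-0.006],[0.0008,-0.008,-0.01],[0.0004,-0.006,-0.01],[0,0,-0.006],[0,0,0]], angular=[[0,0,0],[0,0,0],[0,0,0],[0,0,0],[0,0,0],[0,0,0]], jaw=[1,1,1,1,1,1])

```text
clock: 21.1
tcp_pos: [0.513, -0.0703, 0.0423]
tcp_rot: [0.123, -3.138, -0.0]
wrist_force: [-0.5, -0.7, -0.4]
width: 0.0002
gripper_force: 0.0
```

Emit:
step_arm(translation=[[0,0,-0.002],[0,0,0]], angular=[[0,0,0],[0,0,0]], jaw=[1,1])

```text
clock: 21.35
tcp_pos: [0.5135, -0.0702, 0.0414]
tcp_rot: [-0.124, 3.139, -0.0]
wrist_force: [-3.0, 0.1, 6.4]
width: -0.0
gripper_force: 3.5
```

Emit:
step_arm(translation=[[0,0,0.045],[0,0,0.05],[0.004,-0.053,0.01],[0.004,-0.053,0],[0.004,-0.053,0],[0.004,-0.053,0],[0.004,-0.053,0],[0.005,-0.052,0]], angular=[[0,0,0],[0,0,0],[0,0,0],[0,0,0],[0,0,0],[0,0,0],[0,0,0],[0,0,0]], jaw=[1,1,1,1,1,1,1,1])

```text
clock: 22.35
tcp_pos: [0.5384, -0.389, 0.146]
tcp_rot: [-0.124, 3.139, -0.0]
wrist_force: [0.2, -0.1, 0.7]
width: -0.0002
gripper_force: 0.0
```

Emit:
step_arm(translation=[[0,0,0],[0,0,-0.03],[0,0,-0.035],[0,0,0]], angular=[[0,0,0],[0,0,0],[0,0,0],[0,0,0]], jaw=[1,1,1,1])

```text
clock: 22.85
tcp_pos: [0.537, -0.3856, 0.0788]
tcp_rot: [0.125, -3.136, -0.005]
wrist_force: [0.3, 0.7, 0.6]
width: -0.0001
gripper_force: 0.0
```

Emit:
step_arm(translation=[[-0.0016,0.02,0],[-0.0016,0.02,0],[-0.0012,0.015,0],[-0.0012,0.015,0],[-0.001,0.013,0],[0,0,0]], angular=[[0,0,0],[0,0,0],[0,0,0],[0,0,0],[0,0,0],[0,0,0]], jaw=[1,1,1,1,1,1])

```text
clock: 23.6
tcp_pos: [0.5318, -0.3036, 0.081]
tcp_rot: [0.125, -3.139, -0.0]
wrist_force: [0.4, 0.2, 0.3]
width: -0.0
gripper_force: 0.0
```

Emit:
step_arm(translation=[[-0.001,0.01,-0.002],[-0.001,0.01,-0.006],[-0.0008,0.008,-0.01],[-0.0004,0.006,-0.01],[0,0,-0.006],[0,0,0]], angular=[[0,0,0],[0,0,0],[0,0,0],[0,0,0],[0,0,0],[0,0,0]], jaw=[1,1,1,1,1,1])

```text
clock: 24.35
tcp_pos: [0.5282, -0.2704, 0.0462]
tcp_rot: [0.123, -3.138, -0.001]
wrist_force: [-0.4, 0.6, 0.2]
width: -0.0001
gripper_force: 0.0
```

Emit:
step_arm(translation=[[0,0,-0.002],[0,0,0]], angular=[[0,0,0],[0,0,0]], jaw=[1,1])

```text
clock: 24.6
tcp_pos: [0.5286, -0.2707, 0.0449]
tcp_rot: [-0.123, 3.139, -0.0]
wrist_force: [-0.6, -0.2, 0.4]
width: -0.0001
gripper_force: 0.0
```

Emit:
step_arm(translation=[[0,0,-0.003],[0,0,0]], angular=[[0,0,0],[0,0,0]], jaw=[1,1])

```text
clock: 24.85
tcp_pos: [0.5284, -0.2704, 0.0416]
tcp_rot: [0.123, -3.139, -0.0]
wrist_force: [-0.8, 0.4, -0.7]
width: 0.0002
gripper_force: 0.0
```

Emit:
step_arm(translation=[[0,0,-0.002],[0,0,0]], angular=[[0,0,0],[0,0,0]], jaw=[1,1])

```text
clock: 25.1
tcp_pos: [0.5286, -0.2705, 0.0411]
tcp_rot: [-0.123, 3.138, -0.001]
wrist_force: [-6.8, 3.8, 21.7]
width: 0.0002
gripper_force: 10.7
```

Emit:
step_arm(translation=[[0,0,0.05],[0,0,0.05],[0.03,0.04,0.005],[0.03,0.04,0],[0.03,0.04,0],[0.03,0.043,0],[0.026,0,0],[0,0,0]], angular=[[0,0,0],[0,0,0],[0,0,0],[0,0,0],[0,0,0],[0,0,0],[0,0,0],[0,0,0]], jaw=[1,1,1,1,1,1,1,1])

```text
clock: 26.1
tcp_pos: [0.6755, -0.1067, 0.1439]
tcp_rot: [0.126, -3.139, -0.0]
wrist_force: [-0.6, -0.3, -0.4]
width: 0.0002
gripper_force: 0.0
```

Emit:
step_arm(translation=[[0,0,-0.03],[0,0,-0.03],[0,0,0]], angular=[[0,0,0],[0,0,0],[0,0,0]], jaw=[1,1,1])

```text
clock: 26.48
tcp_pos: [0.6724, -0.1076, 0.0829]
tcp_rot: [0.122, -3.135, -0.001]
wrist_force: [0.1, 1.0, 0.4]
width: -0.0002
gripper_force: 0.0
```

Emit:
step_arm(translation=[[-0.02,-0.0016,0],[-0.02,-0.0016,0],[-0.015,-0.0012,0],[-0.015,-0.0012,0],[-0.008,-0.0006,0],[0,0,0]], angular=[[0,0,0],[0,0,0],[0,0,0],[0,0,0],[0,0,0],[0,0,0]], jaw=[1,1,1,1,1,1])

```text
clock: 27.22
tcp_pos: [0.5966, -0.1139, 0.0859]
tcp_rot: [-0.123, 3.138, -0.0]
wrist_force: [0.1, 0.4, 0.6]
width: 0.0002
gripper_force: 0.0
```

Emit:
step_arm(translation=[[-0.01,-0.001,-0.003],[-0.01,-0.001,-0.006],[-0.01,-0.001,-0.01],[-0.006,0,-0.01],[0,0,-0.008],[0,0,0]], angular=[[0,0,0],[0,0,0],[0,0,0],[0,0,0],[0,0,0],[0,0,0]], jaw=[1,1,1,1,1,1])

```text
clock: 27.98
tcp_pos: [0.5603, -0.1165, 0.0471]
tcp_rot: [0.124, -3.138, -0.0]
wrist_force: [0.0, 0.0, -0.4]
width: -0.0001
gripper_force: 0.0
```

Emit:
step_arm(translation=[[0,0,-0.003],[0,0,0]], angular=[[0,0,0],[0,0,0]], jaw=[1,1])

```text
clock: 28.22
tcp_pos: [0.5609, -0.1166, 0.0449]
tcp_rot: [-0.124, 3.139, -0.0]
wrist_force: [0.9, 0.6, -0.7]
width: -0.0
gripper_force: 0.0
```

Emit:
step_arm(translation=[[0,0,-0.002],[0,0,0]], angular=[[0,0,0],[0,0,0]], jaw=[1,1])

```text
clock: 28.48
tcp_pos: [0.5611, -0.1167, 0.0444]
tcp_rot: [-0.124, 3.137, -0.001]
wrist_force: [-6.4, 1.6, 22.3]
width: 0.0001
gripper_force: 10.8
```

Emit:
step_arm(translation=[[0,0,0.05],[0,0,0.05],[-0.04,-0.013,0],[-0.045,-0.013,0],[-0.045,-0.013,0],[-0.045,-0.013,0],[-0.028,-0.014,0],[0,0,0]], angular=[[0,0,0],[0,0,0],[0,0,0],[0,0,0],[0,0,0],[0,0,0],[0,0,0],[0,0,0]], jaw=[1,1,1,1,1,1,1,1])

```text
clock: 29.48
tcp_pos: [0.3562, -0.1832, 0.1432]
tcp_rot: [-0.12, 3.139, -0.001]
wrist_force: [0.9, 0.1, -0.7]
width: -0.0003
gripper_force: 0.0
```

Emit:
step_arm(translation=[[0,0,-0.03],[0,0,-0.03],[0,0,0]], angular=[[0,0,0],[0,0,0],[0,0,0]], jaw=[1,1,1])

```text
clock: 29.85
tcp_pos: [0.3569, -0.1818, 0.0816]
tcp_rot: [0.124, -3.137, -0.002]
wrist_force: [-0.3, -0.3, 0.4]
width: -0.0001
gripper_force: 0.0
```

Push inward by 85 mm to x ≈ 0.441, then arc down.

Emit:
step_arm(translation=[[0.02,0.0016,0],[0.02,0.0016,0],[0.018,0.0014,0],[0.015,0.0012,0],[0.012,0.001,0],[0,0,0]], angular=[[0,0,0],[0,0,0],[0,0,0],[0,0,0],[0,0,0],[0,0,0]], jaw=[1,1,1,1,1,1])

```text
clock: 30.6
tcp_pos: [0.4432, -0.1757, 0.083]
tcp_rot: [-0.124, 3.139, -0.0]
wrist_force: [-0.2, -0.2, 0.3]
width: -0.0003
gripper_force: 0.0
```

Emit:
step_arm(translation=[[0.01,0.001,-0.003],[0.01,0.001,-0.006],[0.01,0.001,-0.01],[0.006,0,-0.01],[0,0,-0.006],[0,0,0]], angular=[[0,0,0],[0,0,0],[0,0,0],[0,0,0],[0,0,0],[0,0,0]], jaw=[1,1,1,1,1,1])

```text
clock: 31.35
tcp_pos: [0.478, -0.1727, 0.0472]
tcp_rot: [0.123, -3.138, -0.001]
wrist_force: [-0.5, 0.6, -0.2]
width: -0.0002
gripper_force: 0.0
```

Emit:
step_arm(translation=[[0,0,-0.003],[0,0,0]], angular=[[0,0,0],[0,0,0]], jaw=[1,1])

```text
clock: 31.6
tcp_pos: [0.4785, -0.1729, 0.0449]
tcp_rot: [-0.123, 3.139, -0.0]
wrist_force: [-0.6, 0.2, -1.1]
width: 0.0001
gripper_force: 0.0
```

Emit:
step_arm(translation=[[0,0,-0.002],[0,0,0]], angular=[[0,0,0],[0,0,0]], jaw=[1,1])

```text
clock: 31.85
tcp_pos: [0.4787, -0.173, 0.0444]
tcp_rot: [-0.123, 3.138, -0.001]
wrist_force: [-10.9, 2.9, 29.7]
width: -0.0001
gripper_force: 14.4
```

Emit:
step_arm(translation=[[0,0,0.05],[0,0,0.05],[0,0.05,0],[0,0.06,0],[0,0.06,0],[0,0.06,0],[0,0.06,0],[0,0.06,0]], angular=[[0,0,0],[0,0,0],[0,0,0],[0,0,0],[0,0,0],[0,0,0],[0,0,-10],[0,0,-9.8]], jaw=[1,1,1,0.2,0.2,0.2,0.2,0.2])

```text
clock: 32.85
tcp_pos: [0.4787, 0.1724, 0.1431]
tcp_rot: [0.397, 3.116, 0.0]
wrist_force: [1.5, -0.7, -0.2]
width: 0.0681
gripper_force: 0.0
```

```bash
python3 - <<'E'
from h import *
c=cap('top'); st()
save(cv2.resize(c['img'][130:290,180:500],None,fx=2.5,fy=2.5,interpolation=cv2.INTER_CUBIC),'t3.png')
E
```

```text
t 32.9 q [ 0.35  0.26 -0.16  1.16  0.    0.62] p [0.4784 0.1781 0.143 ] yaw_y 74.71 z [ 0.001  0.003 -1.   ] w 0.0684 F [-4.5  4.6 -1. ] g 0.0
```

View pics/t3.png

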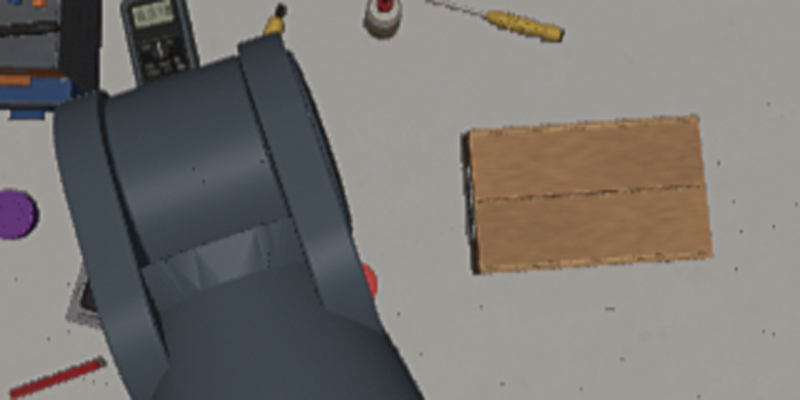

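The carton is closed flat with a clean centre seam. I'll refine its pose from the lid corners.

```bash
python3 - <<'E'
from h import *
c=cap('top')
hsv=cv2.cvtColor(c['img'],cv2.COLOR_RGB2HSV)
m=((hsv[...,0]>5)&(hsv[...,0]<20)&(hsv[...,1]>80)).astype(np.uint8); m[:,:350]=0; m[:,490:]=0; m[:160]=0;m[260:]=0
k=max(cv2.findContours(m,0,1)[0],key=cv2.contourArea); b=cv2.minAreaRect(k); print(b)
P=cv2.boxPoints(b); W=np.array([onz(c,u,v,.063) for u,v in P]); print(W.round(4),W.mean(0).round(4))
P=np.array([[470,130],[697,115],[712,257],[478,273]])/2.5+[180,130]
W=np.array([onz(c,u,v,.063) for u,v in P]); print(W.round(4),W.mean(0).round(4))
e=(W[0]+W[3]-W[1]-W[2])[:2]; f=(W[0]+W[1]-W[2]-W[3])[:2]; print('yaw',np.degrees(np.arctan2(-e[0],e[1])),np.degrees(np.arctan2(f[1],f[0])),np.linalg.norm(e)/2,np.linalg.norm(f)/2)
P=np.array([[478,199.5],[705,185]])/2.5+[180,130]; a,d=[onz(c,u,v,.063) for u,v in P]; print('seam',a,d,np.degrees(np.arctan2(-(a-d)[0],(a-d)[1])))
# label in side
E
```

```text
((414.4163818359375, 207.27969360351562), (57.0034294128418, 96.24026489257812), 86.08174133300781)
[[ 0.5906 -0.0269  0.063 ]
 [ 0.6129 -0.2966  0.063 ]
 [ 0.4543 -0.3028  0.063 ]
 [ 0.4336 -0.0375  0.063 ]] [ 0.5229 -0.1659  0.063 ]
[[ 0.5912 -0.0368  0.063 ]
 [ 0.6116 -0.2918  0.063 ]
 [ 0.4532 -0.304   0.063 ]
 [ 0.4331 -0.0453  0.063 ]] [ 0.5223 -0.1695  0.063 ]
yaw 4.516405795221136 3.7367939011976805 0.25766077351687594 0.15853531612808697
seam [ 0.51375255 -0.04549213  0.063     ] [ 0.53290629 -0.29853032  0.063     ] 4.3287540443503625
```

Emit:
step_arm(translation=[[-0.007,0.045,0],[-0.007,0.045,0],[-0.007,0.046,0],[-0.007,0.046,0],[0,0,-0.04],[0,0,-0.04],[0,0,0]], angular=[[0,0,0],[0,0,0],[0,0,0],[0,0,0],[0,0,0],[0,0,0],[0,0,0]], jaw=[0.2,0.2,0.2,0.2,0.2,0.2,0.2])

```text
clock: 33.83
tcp_pos: [0.4493, 0.3509, 0.0607]
tcp_rot: [-0.387, -3.114, 0.006]
wrist_force: [0.0, 0.3, 0.2]
width: 0.0682
gripper_force: 0.0
```

```bash
python3 - <<'E'
from h import *
st()
E
```

```text
t 33.825 q [ 0.66  0.43 -0.12  1.02 -0.    0.91] p [0.4493 0.3509 0.0607] yaw_y 75.83 z [-0.004 -0.003 -1.   ] w 0.0682 F [0.  0.3 0.2] g 0.0
```

Emit:
step_arm(translation=[[0.001,0.008,-0.02],[0,0,0],[0,0,0]], angular=[[0,0,-1],[0,0,0],[0,0,0]], jaw=[0.2,0.2,0.2])

```text
clock: 34.2
tcp_pos: [0.4526, 0.3607, 0.0445]
tcp_rot: [0.415, 3.113, 0.002]
wrist_force: [-0.9, -0.1, -0.2]
width: 0.0685
gripper_force: 0.0
```

```bash
python3 - <<'E'
from h import *
st()
E
```

```text
t 34.2 q [ 0.67  0.46 -0.13  0.98 -0.    0.94] p [0.4526 0.3607 0.0445] yaw_y 74.82 z [ 0.001  0.001 -1.   ] w 0.0685 F [-0.9 -0.1 -0.2] g 0.0
```

Descend 50 mm and grip.

Emit:
step_arm(translation=[[-0.002,0,-0.02],[0,0,-0.02],[0,0,-0.009],[0,0,0],[0,0,0]], angular=[[0,0,0],[0,0,0],[0,0,0],[0,0,0],[0,0,0]], jaw=[0.2,0.2,0.2,0.2,0.2])

```text
clock: 34.83
tcp_pos: [0.4505, 0.3609, -0.0052]
tcp_rot: [0.416, 3.113, 0.001]
wrist_force: [-0.1, 0.1, -0.1]
width: 0.0681
gripper_force: 0.0
```

Emit:
step_arm(translation=[[0,0,0],[0,0,0],[0,0,0],[0,0,0],[0,0,0]], angular=[[0,0,0],[0,0,0],[0,0,0],[0,0,0],[0,0,0]], jaw=[1,1,1,1,1])

```text
clock: 35.45
tcp_pos: [0.4503, 0.3608, -0.0054]
tcp_rot: [0.415, 3.113, 0.001]
wrist_force: [-1.2, -0.7, 8.0]
width: 0.0349
gripper_force: 60.9
```

```bash
python3 - <<'E'
from h import *
st()
E
```

```text
t 35.45 q [ 0.68  0.5  -0.2   0.87 -0.    0.94] p [ 0.4503  0.3608 -0.0054] yaw_y 74.8 z [ 0.001  0.001 -1.   ] w 0.0349 F [-1.2 -0.7  8. ] g 60.89964151382446
```

Emit:
step_arm(translation=[[0,0,0.02],[0,0,0.03],[0.007,-0.034,0.01],[0.007,-0.034,0],[0.007,-0.034,0],[0.007,-0.034,0],[0.007,-0.034,0],[0.007,-0.034,0]], angular=[[0,0,0],[0,0,0],[0,0,-10],[0,0,-10],[0,0,-10],[0,0,-10],[0,0,-10],[0,0,-10]], jaw=[1,1,1,1,1,1,1,1])

```text
clock: 36.45
tcp_pos: [0.492, 0.1554, 0.054]
tcp_rot: [1.924, 2.483, 0.0]
wrist_force: [0.2, 0.2, -1.1]
width: 0.0353
gripper_force: 60.3
```

Emit:
step_arm(translation=[[0.007,-0.032,0],[0,0,0],[0,0,0],[0,0,0]], angular=[[0,0,-10.4],[0,0,0],[0,0,0],[0,0,0]], jaw=[1,1,1,1])

```text
clock: 36.95
tcp_pos: [0.4988, 0.1252, 0.0538]
tcp_rot: [-2.132, -2.307, -0.0]
wrist_force: [0.8, -0.1, -1.8]
width: 0.0348
gripper_force: 60.2
```

```bash
python3 - <<'E'
from h import *
st()
E
```

```text
t 36.95 q [ 0.25  0.33 -0.3   0.95  0.    1.74] p [0.4988 0.1252 0.0538] yaw_y 4.51 z [-0.  0. -1.] w 0.0348 F [ 0.8 -0.1 -1.8] g 60.22749423980713
```

Emit:
step_arm(translation=[[0.0005,0,-0.025],[0,0,-0.02],[0,0,-0.007],[0,0,0]], angular=[[0,0,0],[0,0,0],[0,0,0],[0,0,0]], jaw=[1,1,1,1])

```text
clock: 37.45
tcp_pos: [0.4992, 0.1248, 0.0018]
tcp_rot: [-2.133, -2.306, 0.001]
wrist_force: [-1.5, 0.2, -1.2]
width: 0.0349
gripper_force: 60.2
```

```bash
python3 - <<'E'
from h import *
st(); c=cap('side'); im=np.ascontiguousarray(c['img'])
b=cv2.resize(im[190:290,280:400],None,fx=6,fy=6,interpolation=cv2.INTER_CUBIC)
x=np.array([.0767,-.997,0]);y=np.array([.997,.0767,0]); s=np.array([.4994,.1246,.03])
for P in (s-.065*x+[0,0,.017],s+.065*x+[0,0,.017],s-.065*x+y*.018+[0,0,.017],s-.065*x-y*.018+[0,0,-.017],[.512,-.040,.03]):
    cv2.circle(b,tuple(int(round(t)) for t in (proj(c,P)-[280,190]+.5)*6),3,(0,255,0),-1)
save(b,'s5.png')
E
```

```text
t 37.45 q [ 0.25  0.38 -0.37  0.82 -0.    1.74] p [0.4992 0.1248 0.0018] yaw_y 4.45 z [-0. -0. -1.] w 0.0349 F [-1.5  0.2 -1.2] g 60.189335346221924
```

View pics/s5.png

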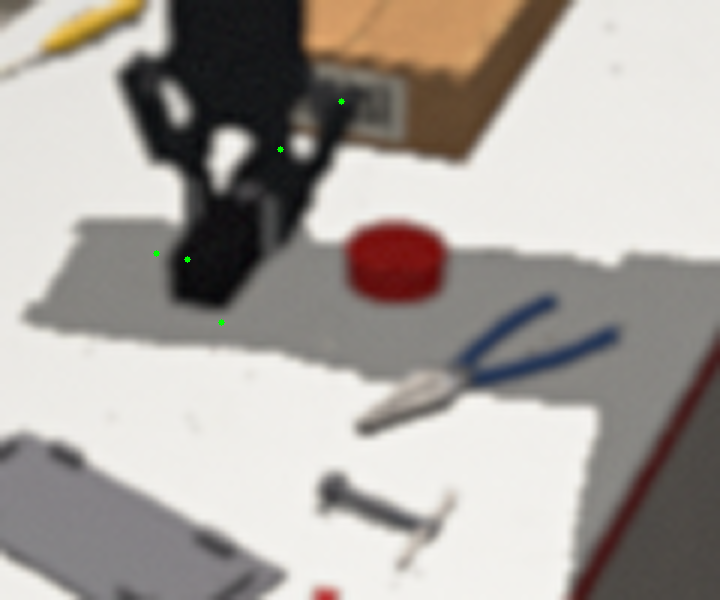

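```bash
python3 - <<'E'
from h import *
c=cap('side')
def ext(im,box):
    g=im.max(2).astype(int); u0,v0,u1,v1=box; m=(g[v0:v1,u0:u1]<60)
    for v in range(v0,v1):
        w=np.where(m[v-v0])[0]
        if len(w): print(v,u0+w.min(),u0+w.max(),end=' | ')
    print()
ext(c['img'],(300,222,325,250))
im0=cv2.imread('pics/side0.png')[...,::-1]
ext(im0,(268,255,322,297))
def corners(s,yaw,pitch=0,h=.017):
    R=Ro.from_euler('zy',[yaw,pitch],degrees=True).as_matrix()
    for n,p in (('RLt',(-.065,.018,h)),('RRt',(-.065,-.018,h)),('RLb',(-.065,.018,-h)),('RRb',(-.065,-.018,-h))): print(n,proj(c,np.array(s)+R@np.array(p)).round(1),end=' ')
    print()
print('rest');corners([.4504,.36,.023],-15.3)
print('now');corners([.4994,.1246,.03],-85.6)
print('fwd10');corners([.5002,.1146,.03],-85.6)
print('pitch8');corners([.4994,.1246,.03],-85.6,8)
E
```

```text
222 312 324 | 223 312 323 | 224 312 323 | 225 312 323 | 226 312 323 | 227 312 323 | 228 311 323 | 229 311 323 | 230 310 323 | 231 309 323 | 232 309 323 | 233 308 322 | 234 309 321 | 235 308 321 | 236 308 320 | 237 309 319 | 238 309 318 | 239 309 318 | 240 312 317 | 
259 283 286 | 260 282 288 | 261 280 290 | 262 278 291 | 263 277 292 | 264 276 290 | 265 276 289 | 266 276 297 | 267 275 299 | 268 275 301 | 269 274 302 | 270 275 304 | 271 276 306 | 272 277 308 | 273 278 310 | 274 279 312 | 275 280 314 | 276 284 315 | 277 286 315 | 278 288 315 | 279 290 315 | 280 292 316 | 281 293 317 | 282 295 317 | 283 297 316 | 284 299 315 | 285 301 314 | 286 303 313 | 287 305 312 | 288 306 310 | 289 307 308 | 
rest
RLt [308.2 280.8] RRt [317.7 274.3] RLb [308.5 291.3] RRb [317.9 284.7] 
now
RLt [305.4 231.6] RRt [316.1 233.8] RLb [305.8 240.9] RRb [316.3 243.1] 
fwd10
RLt [306.8 230.1] RRt [317.3 232.2] RLb [307.1 239.3] RRb [317.5 241.5] 
pitch8
RLt [304.8 232. ] RRt [315.3 232.7] RLb [306.5 241.5] RRb [316.9 242.4]
```

The rear-end pixels match the expected pose to within a few mm: level, square and about 95–100 mm off. Holding for 3 s.

Emit:
step_arm(translation=[[0,0.003,0],[0,0,0],[0,0,0],[0,0,0],[0,0,0],[0,0,0],[0,0,0],[0,0,0]], angular=[[0,0,0],[0,0,0],[0,0,0],[0,0,0],[0,0,0],[0,0,0],[0,0,0],[0,0,0]], jaw=[1,1,1,1,1,1,1,1])

```text
clock: 38.55
tcp_pos: [0.4994, 0.1275, 0.0018]
tcp_rot: [-2.135, -2.305, -0.0]
wrist_force: [1.2, 1.0, -1.3]
width: 0.0349
gripper_force: 60.2
```

Emit:
step_arm(translation=[[0,0,0],[0,0,0],[0,0,0],[0,0,0],[0,0,0],[0,0,0],[0,0,0],[0,0,0]], angular=[[0,0,0],[0,0,0],[0,0,0],[0,0,0],[0,0,0],[0,0,0],[0,0,0],[0,0,0]], jaw=[1,1,1,1,1,1,1,1])

```text
clock: 39.55
tcp_pos: [0.4994, 0.1275, 0.0018]
tcp_rot: [2.135, 2.305, -0.0]
wrist_force: [-0.1, -0.3, -1.1]
width: 0.0353
gripper_force: 60.2
```

Emit:
step_arm(translation=[[0,0,0],[0,0,0],[0,0,0],[0,0,0],[0,0,0],[0,0,0],[0,0,0],[0,0,0]], angular=[[0,0,0],[0,0,0],[0,0,0],[0,0,0],[0,0,0],[0,0,0],[0,0,0],[0,0,0]], jaw=[1,1,1,1,1,1,1,1])

```text
clock: 40.55
tcp_pos: [0.4994, 0.1275, 0.0018]
tcp_rot: [2.135, 2.305, 0.0]
wrist_force: [-0.6, -0.8, -1.3]
width: 0.0355
gripper_force: 60.2
```

```bash
python3 - <<'E'
from h import *
st()
c=cap('side'); g=c['img'].max(2).astype(int)
for v in range(228,242): w=np.where(g[v,300:325]<60)[0]; print(v,300+w.min() if len(w) else '',300+w.max() if len(w) else '',end='|')
E
```

```text
t 40.55 q [ 0.25  0.38 -0.36  0.82 -0.    1.74] p [0.4994 0.1275 0.0018] yaw_y 4.39 z [ 0. -0. -1.] w 0.0355 F [-0.6 -0.8 -1.3] g 60.19077658653259
228 311 323|229 311 323|230 310 323|231 309 323|232 308 323|233 308 322|234 308 322|235 308 321|236 308 320|237 308 319|238 308 319|239 308 318|240 309 317|241 314 316|
```

Emit:
step_arm(translation=[[0,0,0.025],[0,0,0.03],[-0.007,0.033,0],[-0.007,0.033,0],[-0.007,0.033,0],[-0.007,0.033,0],[-0.007,0.033,0],[-0.007,0.033,0]], angular=[[0,0,0],[0,0,0],[0,0,10],[0,0,10],[0,0,10],[0,0,10],[0,0,10],[0,0,10]], jaw=[1,1,1,1,1,1,1,1])

```text
clock: 41.6
tcp_pos: [0.4571, 0.3266, 0.0568]
tcp_rot: [0.687, 3.065, 0.0]
wrist_force: [1.2, 0.4, -2.3]
width: 0.0353
gripper_force: 60.0
```

Emit:
step_arm(translation=[[-0.007,0.035,0],[0,0,0],[0,0,0],[0,0,0]], angular=[[0,0,10.4],[0,0,0],[0,0,0],[0,0,0]], jaw=[1,1,1,1])

```text
clock: 42.1
tcp_pos: [0.4506, 0.3597, 0.0568]
tcp_rot: [-0.419, -3.114, 0.0]
wrist_force: [0.2, -0.3, -2.0]
width: 0.035
gripper_force: 60.2
```

```bash
python3 - <<'E'
from h import *
st()
c=cap('side'); im=np.ascontiguousarray(c['img'])
s=r.state()['tcp_pos']+[0,0,.0284]; R=Ro.from_euler('z',-15.2,degrees=True).as_matrix()
b=cv2.resize(im[215:315,250:350],None,fx=6,fy=6,interpolation=cv2.INTER_CUBIC)
for p in((-.065,.018,.017),(-.065,-.018,.017),(-.065,.018,-.017),(.065,.022,-.017),(.065,.022,.017)):
    cv2.circle(b,tuple(int(round(t)) for t in (proj(c,s+R@np.array(p))-[250,215]+.5)*6),3,(0,255,0),-1)
save(b,'s6.png')
E
```

```text
t 42.1 q [ 0.67  0.44 -0.12  1.01 -0.    0.94] p [0.4506 0.3597 0.0568] yaw_y 74.68 z [-0. -0. -1.] w 0.035 F [ 0.2 -0.3 -2. ] g 60.237382650375366
```

View pics/s6.png

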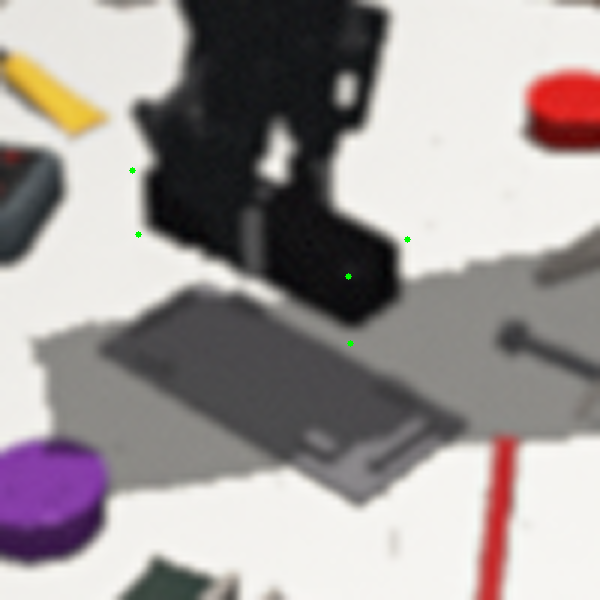

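The scanner hangs level and centred over its rest. Lowering it.

Emit:
step_arm(translation=[[0,0.001,-0.02],[0,0,-0.02],[0,0,-0.012],[0,0,-0.007],[0,0,0]], angular=[[0,0,0],[0,0,0],[0,0,0],[0,0,0],[0,0,0]], jaw=[1,1,1,1,1])

```text
clock: 42.78
tcp_pos: [0.4504, 0.3614, -0.0022]
tcp_rot: [-0.416, -3.114, 0.0]
wrist_force: [-0.4, -0.1, -1.6]
width: 0.0349
gripper_force: 60.3
```

Emit:
step_arm(translation=[[0,0,-0.002],[0,0,0]], angular=[[0,0,0],[0,0,0]], jaw=[1,1])

```text
clock: 43.02
tcp_pos: [0.4506, 0.3617, -0.0039]
tcp_rot: [0.416, 3.114, 0.001]
wrist_force: [0.9, -0.5, -1.5]
width: 0.0352
gripper_force: 60.3
```

Emit:
step_arm(translation=[[0,-0.0005,-0.001],[0,0,0],[0,0,0],[0,0,0],[0,0,0],[0,0,0.03],[0,0,0.05],[0,0,0.05]], angular=[[0,0,0],[0,0,0],[0,0,0],[0,0,0],[0,0,0],[0,0,0],[0,0,0],[0,0,0]], jaw=[1,1,0.3,0.3,0.3,0.3,0.3,0.3])

```text
clock: 44.02
tcp_pos: [0.4502, 0.3608, 0.1262]
tcp_rot: [-0.416, -3.114, 0.0]
wrist_force: [0.4, 0.5, -0.3]
width: 0.0597
gripper_force: 0.0
```

Emit:
step_arm(translation=[[-0.03,-0.06,0.02],[-0.03,-0.06,0.02],[-0.03,-0.06,0],[-0.03,-0.06,0],[0,-0.06,0],[0,-0.06,0],[0,0,0],[0,0,0]], angular=[[0,0,0],[0,0,0],[0,0,0],[0,0,0],[0,0,0],[0,0,0],[0,0,0],[0,0,0]], jaw=[0.3,0.3,0.3,0.3,0.3,0.3,0.3,0.3])

```text
clock: 45.02
tcp_pos: [0.3412, 0.0243, 0.1606]
tcp_rot: [0.417, 3.113, 0.0]
wrist_force: [0.7, 0.9, -0.2]
width: 0.0598
gripper_force: 0.0
```

```bash
python3 - <<'E'
from h import *
st(); c=cap('top')
a=cv2.imread('pics/top0.png')
o=np.hstack([cv2.resize(x[120:290,165:300],None,fx=2.9,fy=3.5,interpolation=cv2.INTER_CUBIC) for x in(a,c['img'][...,::-1])])
cv2.imwrite('pics/f.png',o)
hsv=cv2.cvtColor(c['img'],cv2.COLOR_RGB2HSV); m=(hsv[...,2]<55).astype(np.uint8); m[:, :205]=0; m[:,255:]=0; m[:198]=0; m[262:]=0
k=max(cv2.findContours(m,0,1)[0],key=cv2.contourArea); b=cv2.minAreaRect(k); print(b)
m=((hsv[...,0]>5)&(hsv[...,0]<20)&(hsv[...,1]>80)).astype(np.uint8); m[:,:350]=0; m[:,490:]=0; m[:160]=0;m[260:]=0
print(cv2.minAreaRect(max(cv2.findContours(m,0,1)[0],key=cv2.contourArea)))
E
```

```text
t 45.025 q [ 0.07 -0.09 -0.5   1.17  0.    0.34] p [0.3412 0.0243 0.1606] yaw_y 74.73 z [ 0.  0. -1.] w 0.0598 F [ 0.7  0.9 -0.2] g 0.0
((225.6176300048828, 232.0294189453125), (17.220029830932617, 46.80937194824219), 14.03624439239502)
((414.4163818359375, 207.27969360351562), (57.0034294128418, 96.24026489257812), 86.08174133300781)
```

```bash
python3 - <<'E'
from h import *
c=cap('side'); a=cv2.imread('pics/side0.png')[...,::-1]
for im in(a,c['img']):
    m=(im[255:297,268:322].max(2)<60).astype(np.uint8); k=max(cv2.findContours(m,0,1)[0],key=cv2.contourArea); print(cv2.boundingRect(k),cv2.contourArea(k),cv2.minAreaRect(k))
d=np.abs(a.astype(int)-c['img']).max(2)[240:310,250:345]; print((d>60).sum())
E
```

```text
(6, 4, 44, 31) 576.5 ((28.106487274169922, 18.7589168548584), (44.68364334106445, 17.031734466552734), 27.407575607299805)
(6, 4, 44, 31) 580.5 ((28.200002670288086, 18.599998474121094), (44.72135925292969, 16.994115829467773), 26.56505012512207)
468
```

The scanner's silhouette in the side view matches the start image, so it is seated in its rest. The carton lid hasn't changed, and the arm is clear. Handing in.

```bash
python3 -c "
from cell import r
print(r.hand_in())"
```

```text
the job is handed in; nothing more can be done
None
```

I handed the job in: both grease tins are in the carton (no motor was present), all four flaps are down flat in the order asked, and the scanner was held on the label for 3 s from about 10 cm and laid back in its rest. The hand-in returned no verdict.

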